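# Ratchet the bottle vise shut

### The job

Clamp the glass bottle that stands in the bench vise, so that its tight cap can be unscrewed later. The ratchet is still set to open: flip its red direction lever over to the closing side, then swing the handle back and forth until the jaw has pushed the bottle into the V stop and holds it firmly, stop there before the glass is overloaded, and let go. Work the jaw only with the handle, and leave the bottle and the other things on the bench untouched.

Things in the scene. Friction and masses are not known exactly. Their poses are not given: they have to be found in the camera images.
- vise: Bottle vise fixed to the bench: aluminium bed 130 x 285 x 12 mm, grey gear housing 110 x 90 mm, top 50 mm above the bench. Origin: on the bench under the ratchet's vertical axis. +y runs along the bed to the bottle and the blue V stop. The stop is set by hand and not measured: the clamped bottle's axis ends between y = 130 and 140 mm. All points keep the axes of the body they sit on.
- handle (a joint): Ratchet handle angle about the vertical through the vise's origin, rad, counter-clockwise seen from above, -0.75 to 0.75 (hard stops). At 0 the arm points to the vise's -y; positive swings carry the knob towards the vise's +x. Flat steel arm 20 mm wide, 150 mm long, 68 to 78 mm above the bench. 24 teeth (0.26 rad): up to 0.3 rad is lost when a drive swing begins.
- ratchet_axis (a point): Point on the ratchet axis at the arm's top, 78 mm above the bench; axes of the vise. With the lever on the closing side, positive swings shut the jaw (16 mm per rad) against a steady drag: 0.7 N m in all (5 N at the knob) while moving, 0.3 to 0.4 N m when the hand stops and holds; negative swings click back with less. The drive locks itself: the clamp stays when the handle is let go.
- knob_mid (a point): Middle of the handle's upright black round knob, 20 mm in diameter, 48 mm tall (82 to 130 mm above the bench); point 108 mm above the bench, 140 mm from the ratchet axis. Its x axis points outward along the arm. Free all round, can be pinched from above. Once the bottle jams in the stop, the turning moment rises above the drag by 0.016 N m (0.11 N at the knob) per newton of clamping force.
- switch (a joint): Angle of the red direction lever, rad, counter-clockwise from above, relative to the arm. Its pivot is on the arm 48 mm from the ratchet axis; it reaches back over the axis. An over-centre spring snaps it to -0.3 (opening, as at the start: negative handle swings open the jaw) or +0.3 (closing: positive swings close it). It bobs between 0.3 and 0.15 as the ratchet clicks back.
- tab_mid (a point): Middle of the upright red tab at the lever's free end: 12 mm along the lever, 9 mm wide, top 109 mm above the bench; point 97 mm above the bench, 56 mm from the pivot. The lever's -x points from pivot to tab. It starts 17 mm to the arm's side nearer the vise's +x; push it along its own -y (square to the lever) to the other side, 33 mm in all; takes up to 2 N, snaps over past the middle.
- jaw: Moving jaw: blue plate 60 mm wide with a sprung black rubber-faced pad (8 N per mm), 16 to 62 mm above the bench, between housing and bottle. Slides along the vise's +y to close, 28 to 45 mm until it clamps (two or more swings). Not to be pushed by the robot. Origin and axes as the vise's at fully open.
- jaw_face (a point): Middle of the rubber face of the jaw's sprung pad, 40 mm above the bench; 62 mm along the vise's y when fully open, 62 to 69 mm at the start.
- bottle: Loose clear glass bottle with blue cap, 66 mm in diameter, 130 mm tall, 0.3 to 0.55 kg, standing on the bed between jaw and V stop. Origin: centre of its underside. Clamped firmly means 14 to 40 N from the jaw (25 N is right: 0.4 N m, or 2.8 N at the knob, above the drag); above 45 N the glass is overloaded. After jamming the force grows about 110 N per rad of handle.
- dish_near: Amber culture dish, 90 mm in diameter, 15 mm high, beside the vise. Bystander, to be left alone. Origin: centre of its underside.
- dish_stack: Stack of four culture dishes, 90 mm in diameter, 60 mm high. Bystander, to be left alone. Origin: centre of its underside.
- bottle_amber: Amber glass bottle with blue cap, 60 mm in diameter, 115 mm tall. Bystander, to be left alone. Origin: centre of its underside.
- dropper: Small black dropper bottle with red cap, 26 mm in diameter, 65 mm tall, beside the vise. Bystander, to be left alone. Origin: centre of its underside.
- bottle_left: Clear glass bottle with paper label and blue cap, 66 mm in diameter, 140 mm tall, on the left of the bench. Bystander, to be left alone. Origin: centre of its underside.
- bottle_right: Green glass bottle with blue cap, 66 mm in diameter, 110 mm tall, on the right of the bench. Bystander, to be left alone. Origin: centre of its underside.
- tube_rack: White tube rack, 100 x 200 mm, 90 mm tall with its tubes. Bystander, to be left alone. Origin: centre of its underside.

How it is judged (in metres and radians):
On the way:
1. the direction lever is on the closing side while the bottle is not yet clamped (value of joint switch above 0.1 rad and contact force between jaw and bottle below 10 N), for 0.2 s.
At the end, for the whole second after the job is handed in: The lever is on the closing side (above 0.1 rad), the bottle stands upright (within 0.08 rad) and at rest, clamped between jaw and V stop with 14 to 40 N from the jaw, and nothing touches the robot (contact force between jaw and bottle between 14 and 40 N and value of joint switch above 0.1 rad and angle between bottle's own z axis and vertical below 0.08 rad and linear speed of bottle below 0.01 m/s).
It fails at once if the glass bottle is overloaded: more than 45 N from the jaw (contact force between jaw and bottle above 45 N).
It fails at once if the robot pushes the jaw itself, not the handle (contact force between any of the arm, the fingers and jaw above 1 N).
It fails at once if the robot touches the bottle (contact force between any of the arm, the fingers and bottle above 1 N).
It fails at once if the bottle is tipped (angle between bottle's own z axis and vertical above 0.2 rad).
It fails at once if a bystander is moved more than 20 mm or tipped (distance of any of dish_near, dish_stack, bottle_amber, dropper, bottle_left, bottle_right, tube_rack from where it was at the start of the episode above 0.02 m or angle between any of dish_near, dish_stack, bottle_amber, dropper, bottle_left, bottle_right, tube_rack's own z axis and vertical above 0.3 rad).
It also fails if it takes over 72 s, if anything falls off the work surface, if the arm or the gripper's body presses on something with over 40 N, if the wrist force passes 120 N, or if a joint passes its speed limit or range.

### The arm

A 6-joint arm with a two-finger parallel gripper is mounted at the origin on the work surface. World frame = base frame: x ahead of the robot, y to its left, z up, the work surface at z = 0. Lengths are in m, angles in degrees, forces in N, time in s.
With the tool pointing down it reaches from about 0.325 to 0.775 m from the base axis. Payload 5.5 kg.
Tool frame: the origin (TCP) lies at the centre of the arm's flange, where the gripper is bolted on; the fingertips stand 182 mm ahead of it and the grasp point (between the pads) lies 163 mm ahead of it; z points along the fingers, y is the direction in which the jaws open and shut (so a half turn about z gives the same grasp; the last joint's range is limited). The gripper opens to 88 mm and grips with 3 to 60 N. Pads are 20 mm wide; open, the fingers measure 115 mm over their backs; the gripper's body (75 mm by 178 mm) begins 61 mm behind the grasp point.
Start: joints at [-71.545, 5.22, 70.514, -0, 104.267, -3.249], TCP at [0.222, -0.557, 0.405] pointing down, gripper open.
Joint ranges: [-164.24, 164.24], [-49.07, 125.15], [9.68, 141.18], [-86.29, 266.29], [3.28, 154.24], [-151.56, 151.56]. Speed limits (degrees/s): [147.25, 147.25, 172.46, 180, 180, 180].

### API

Orientations are given as [roll, pitch, yaw] about the fixed x, y, z axes, in that order (R = Rz(yaw) Ry(pitch) Rx(roll)).
In Python, from station import r gives the robot as it stands. The module is installed in compiled form; this text tells all that it offers. Calls block until the motion is done:
- r.reach(position, orientation): joint-space move of the TCP to a pose.
- r.servo_line(position, rotation=None, speed=0.15): straight line of the TCP; rotation=None keeps the orientation; speed is the mean speed in m/s.
- r.move_joints(angles): joint-space move.
- r.let_go() and r.grab(squeeze=None): open the fingers fully, or close them until they stop; squeeze is the grip in N (None keeps the last).
- r.wait(seconds).
- r.inverse_kinematics(position, orientation): joint angles nearest the present ones, or None.
- r.sense(): the state.
- r.snapshot(name): name is "side" or "top" or "wrist"; returns a dict with "frame" (384x512x3 uint8, red, green, blue), "fx", "fy", "cx", "cy" (pixels), "R" (3x3) and "t" (3): a world point X has camera coordinates R X + t. Camera axes: x right, y down, z forward; pixel columns grow to the right and rows downward; lengths in m; the calibration is good to about 2 mm. A picture is of the moment at which its call begins. There is no depth.
A pose or a line that the arm cannot do raises r.IKError and nothing moves.
- r.hand_in(): hands the job in, once; it reports no verdict.
The state is a dict: "clock": time; "joints": joint angles; "joint_vel": joint speeds; "joint_torque": joint torques, N m; "tcp_pos": TCP position; "orientation": TCP orientation; "contact_force": force on the tool from outside, world axes, zero at the start; "torque": the same for the moment, N m; "opening": finger opening in m.
Only numpy, scipy, OpenCV 4.12 (cv2) and the standard library are available. Lean on these libraries where they do the work, as an engineer would, in place of code of your own. Each camera call takes 0.05 s, during which the arm holds its last target.

## Working session

There is one attempt and no reset: what is moved stays moved. The work goes in short steps, each a Python script; the robot and the scene stay as the last script left them, time stands still between calls to the robot, and variables do not carry over. Pictures are saved under pics/ and viewed, and the job is handed in when it is done.

```bash
mkdir -p pics
python3 - <<'E'
from station import r
import cv2,numpy as np
for n in ("side","top","wrist"):
    s=r.snapshot(n); cv2.imwrite(f"pics/{n}0.png",s["frame"][:,:,::-1])
    print(n,s["fx"],s["cx"],s["cy"],np.round(s["R"],3).tolist(),np.round(s["t"],3).tolist())
print(r.sense())
E
```

```text
side 384.08116120388183 260.1959256823326 188.76371248152205 [[-0.804, -0.595, -0.0], [-0.448, 0.605, -0.658], [0.392, -0.529, -0.753]] [0.481, 0.349, 0.956]
top 402.5767346082883 251.76373822206804 190.19868372531533 [[-0.009, -1.0, 0.004], [-0.986, 0.009, -0.168], [0.168, -0.006, -0.986]] [-0.018, 0.605, 1.357]
wrist 294.92487323448034 254.75017503642613 193.7693005791293 [[0.37, -0.929, -0.001], [-0.89, -0.355, 0.285], [-0.265, -0.104, -0.959]] [-0.599, -0.033, 0.391]
{'clock': 0.15, 'joints': array([-7.15452343e+01,  5.25432930e+00,  7.05648220e+01, -2.19040231e-03,
        1.04265237e+02, -3.24960862e+00]), 'joint_vel': array([ 0.00303763, -0.09359816, -0.12241025, -0.04629678,  0.01033137,
       -0.11363459]), 'joint_torque': array([ 9.20706334e-04, -4.47046316e+01, -4.06906772e+01,  6.98679546e-02,
        2.74423597e-02, -1.22750694e-04]), 'tcp_pos': array([ 0.22189265, -0.55752487,  0.40376652]), 'orientation': array([-1.79915627e+02, -2.66340562e-03,  2.17038342e+01]), 'contact_force': array([0.2449929 , 0.337768  , 0.61256857]), 'torque': array([ 0.04018642, -0.02007586, -0.01185866]), 'opening': 0.08793482064229964}
```

View pics/top0.png

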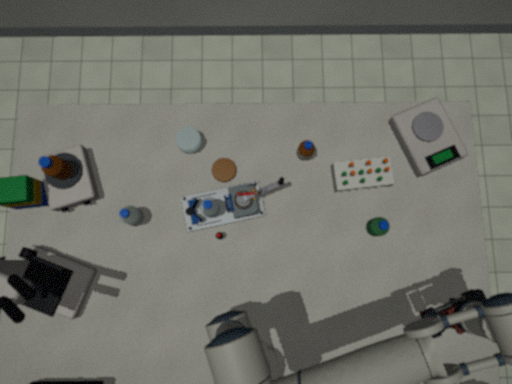

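View pics/side0.png

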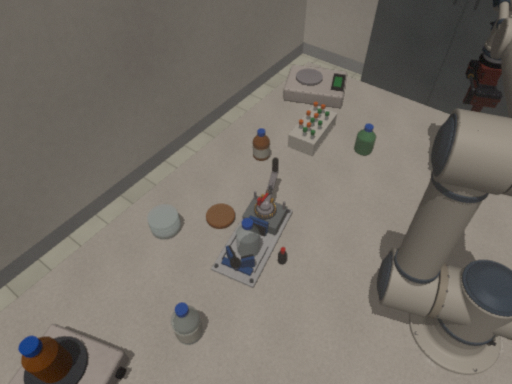

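View pics/wrist0.png

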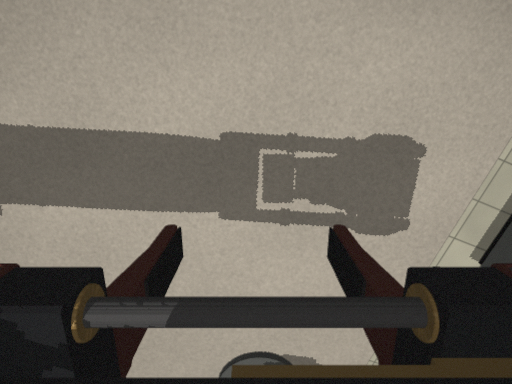

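```bash
cat > h.py <<'E'
from station import r
import cv2,numpy as np
def ray(s,u,v,z):
    R=np.array(s["R"]);t=np.array(s["t"]);c=-R.T@t
    d=R.T@np.array([(u-s["cx"])/s["fx"],(v-s["cy"])/s["fy"],1.])
    return c+d*(z-c[2])/d[2]
def proj(s,X):
    p=np.array(s["R"])@np.asarray(X,float)+np.array(s["t"])
    return np.array([s["fx"]*p[0]/p[2]+s["cx"],s["fy"]*p[1]/p[2]+s["cy"]])
def save(s,name,box=None,k=1):
    f=s["frame"][:,:,::-1]
    if box: f=f[box[1]:box[3],box[0]:box[2]]
    cv2.imwrite("pics/"+name,cv2.resize(f,None,fx=k,fy=k,interpolation=cv2.INTER_CUBIC))
E
python3 - <<'E'
from h import *
s=r.snapshot("top"); save(s,"top1.png",(170,160,310,245),5)
print(ray(s,281,182,.13),ray(s,243,199,.1),ray(s,122,213,.14),ray(s,210,207,.1))
s=r.snapshot("side"); save(s,"side1.png",(200,140,310,290),4)
E
```

```text
[ 0.61810615 -0.12010546  0.13      ] [0.56675635 0.00655041 0.1       ] [0.51845149 0.39796755 0.14      ] [0.54064521 0.11723115 0.1       ]
```

View pics/top1.png

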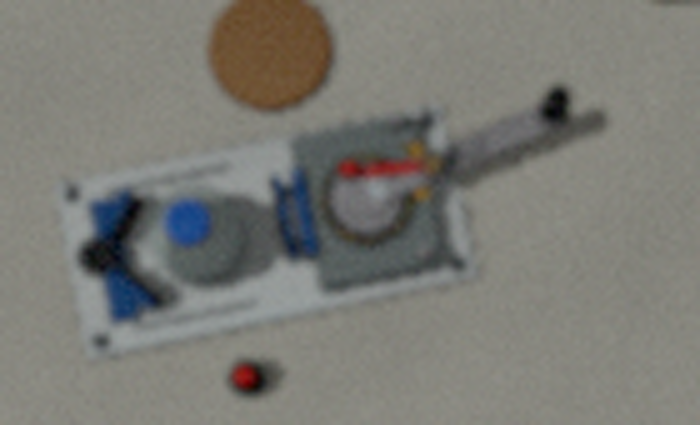

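View pics/side1.png

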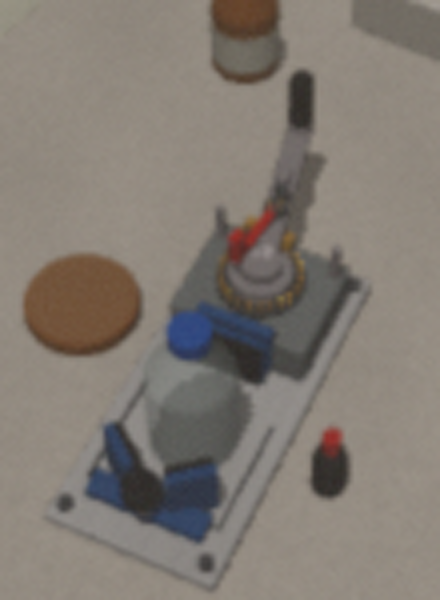

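Run:
```python
from h import *
r.reach([0.475,0.02,0.40],[180,0,0])
s=r.snapshot("wrist"); save(s,"w1.png",None,1.5)
import pickle; pickle.dump(s,open("w1.pkl","wb")); print(r.sense()["clock"],r.sense()["contact_force"])
```

```text
2.55 [ 0.18180217 -0.36391581  0.8367881 ]
```

View pics/w1.png

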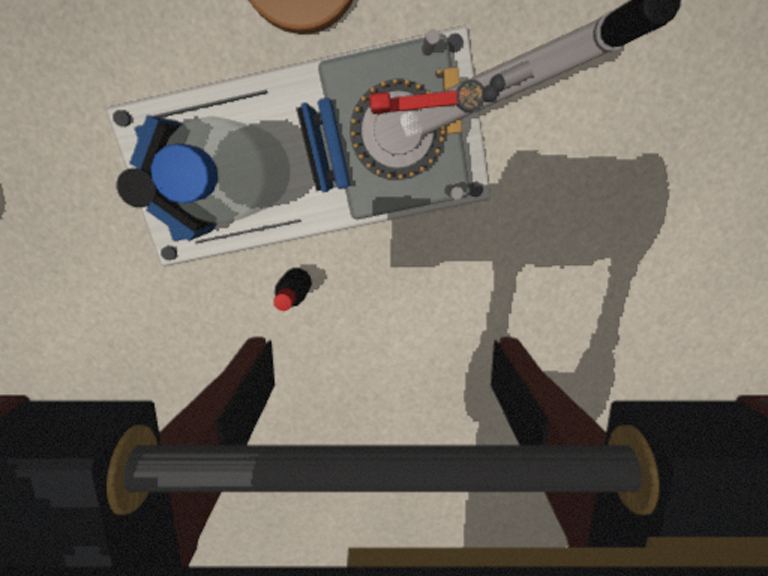

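Run:
```python
from h import *
import pickle; s=pickle.load(open("w1.pkl","rb"))
f=s["frame"].astype(int)
P=lambda u,v,z: ray(s,u/1.5,v/1.5,z)
print("bed",[np.round(P(*q,.012),4) for q in [(108,108),(465,27),(490,190),(163,264)]])
print("hous",[np.round(P(*q,.05),4) for q in [(320,64),(448,37),(468,193),(357,217)]])
print("ringc",P(397,130,.068),"hub",P(397,124,.074))
print("pivot",P(470,95,.09), P(470,95,.085))
m=((f[...,0]>150)&(f[...,1]<60)&(f[...,2]<60)).astype(np.uint8)
n,l,st,c=cv2.connectedComponentsWithStats(m)
print(st[1:],c[1:])
print("tab",P(380,101,.109)); print("knob top",P(662,8,.13),"knob bot",P(614,32,.082))
print("bottle cap",P(183,173,.13))
print("dropper",P(283,302,.065), "dish", P(305,-8,.015))
t=r.snapshot("top");
for q in [(168,160,0)]: pass
save(t,"top2.png",(170,160,310,245),5)
```

```text
bed [array([0.5932, 0.232 , 0.012 ]), array([ 0.6486, -0.0412,  0.012 ]), array([ 0.5311, -0.0677,  0.012 ]), array([0.4695, 0.2069, 0.012 ])]
hous [array([0.6168, 0.062 , 0.05  ]), array([ 0.6331, -0.0238,  0.05  ]), array([ 0.5314, -0.0427,  0.05  ]), array([0.514 , 0.0387, 0.05  ])]
ringc [0.57371011 0.0101863  0.068     ] hub [0.57702003 0.01041464 0.074     ]
pivot [ 0.59231825 -0.03309058  0.09      ] [ 0.59296145 -0.03401053  0.085     ]
[[266  61  39  12 304]
 [247  63  12   9  98]
 [184 196  10  11  72]] [[284.64473684  66.58552632]
 [252.62244898  66.84693878]
 [188.56944444 201.65277778]]
tab [0.58674897 0.02130525 0.109     ]
knob top [ 0.62695815 -0.11879311  0.13      ] knob bot [ 0.62815102 -0.1189508   0.082     ]
bottle cap [0.54789127 0.12900361 0.13      ]
dropper [0.45262217 0.09435397 0.065     ] dish [0.67014063 0.07533054 0.015     ]
```

Run:
```python
from h import *
import pickle; s=pickle.load(open("w1.pkl","rb"))
save(s,"w1c.png",(200,0,470,150),2.9)
```

```text
(no output)
```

View pics/w1c.png

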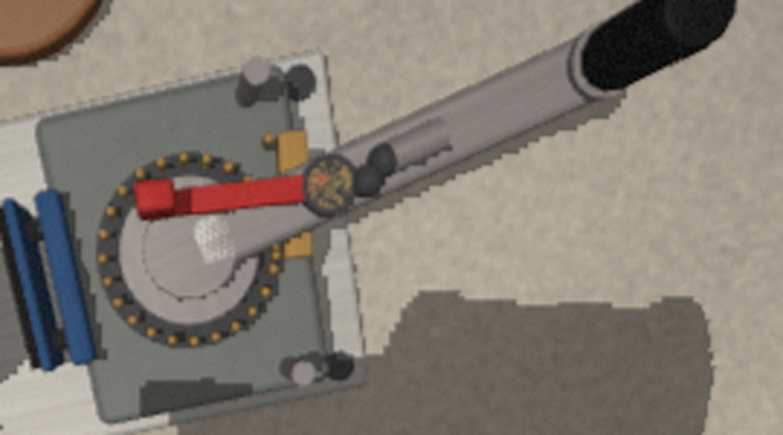

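```bash
cat >> h.py <<'E'
AX=np.array([.5745,.0102]); YAW=np.radians(11.7)
E
python3 - <<'E'
from h import *
t=r.snapshot("top"); print("amber",ray(t,308,146,.115),ray(t,304,155,.0))
# push lever
u=np.array([.053,-.129]);u/=np.linalg.norm(u); w=np.array([-u[1]*-1,-u[0]]) 
w=np.array([u[1],-u[0]]); print(u,w)
piv=AX+.048*u
base=piv-(.0545+.004)*u
yaw=np.degrees(np.arctan2(-w[1],-w[0])); print(yaw,base-w*.044)
r.grab(5)
def P(lat,z): 
    p=base-w*lat; return [p[0],p[1],z+.182]
r.reach(P(.044,.17),[180,0,yaw])
r.servo_line(P(.044,.094),speed=.12)
print(r.sense()["contact_force"],r.sense()["tcp_pos"],r.sense()["clock"])
s=r.snapshot("wrist"); save(s,"w2.png",None,1.5)
E
```

```text
amber [ 0.74485687 -0.21589712  0.115     ] [ 0.74340883 -0.21742449  0.        ]
[ 0.38002841 -0.92497481] [-0.92497481 -0.38002841]
22.3354425653039 [0.61120859 0.03663349]
[ 0.12178316 -0.00148822  0.36245986] [0.61122257 0.03660323 0.27730038] 5.4083
```

View pics/w2.png

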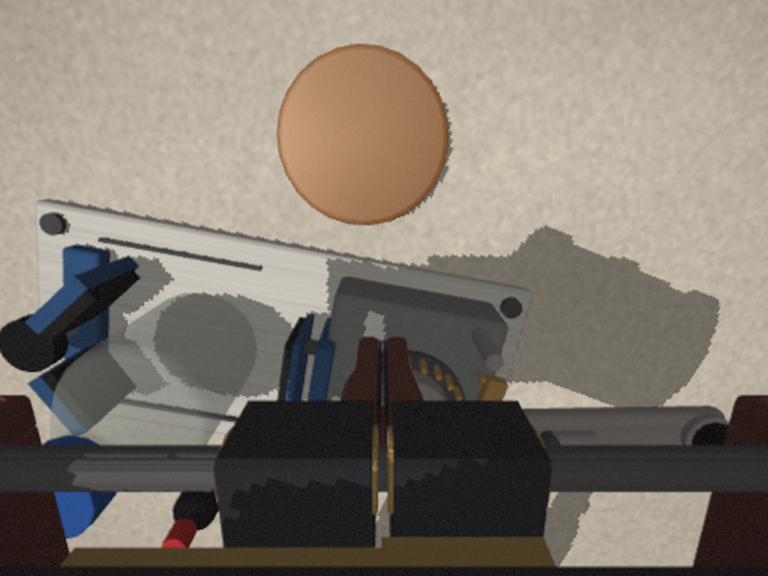

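The closed fingertips (375,345) are beside the hub on the vise's +x side. They touch nothing, and the dish (363,133) is well clear. Now I'll push the lever.

Run:
```python
from h import *
u=np.array([.053,-.129]);u/=np.linalg.norm(u); w=np.array([u[1],-u[0]])
base=AX+.048*u-.0585*u
def P(lat,z): 
    p=base-w*lat; return [p[0],p[1],z+.182]
for lat in (.031,.024,.017,.01,.004,-.001):
    r.servo_line(P(lat,.094),speed=.06)
    q=r.sense(); print(lat,np.round(q["contact_force"],2),round(q["opening"],4))
t=r.snapshot("top"); save(t,"t3.png",(170,160,310,245),5)
r.servo_line(P(.03,.094),speed=.15); r.servo_line(P(.03,.2),speed=.2)
r.reach([0.475,0.02,0.40],[180,0,0])
s=r.snapshot("wrist"); save(s,"w3.png",(200,0,470,150),2.9)
m=s["frame"].astype(int); print(r.sense()["clock"])
```

```text
0.031 [ 0.05 -0.5  -0.2 ] 0.0004
0.024 [3.66 3.55 1.14] 0.0001
0.017 [-0.37 -0.48  0.6 ] 0.0006
0.01 [ 0.17  0.24 -0.52] 0.0007
0.004 [-0.98  0.1  -0.67] 0.0003
-0.001 [0.27 0.48 0.52] 0.0005
8.8333
```

View pics/w3.png

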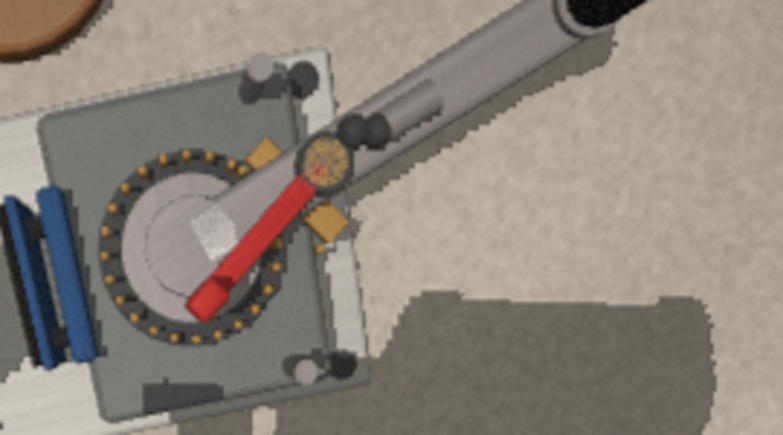

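The lever is now on the closing side, with the red tab at crop (207,300). The push also turned the arm a few degrees positive, so I'll measure the knob again.

Run:
```python
from h import *
s=r.snapshot("wrist")
pv=ray(s,200+325/2.9,160/2.9,.0875)[:2]; d=pv-AX; a=np.degrees(np.arctan2(d[0],-d[1])); print(pv,np.linalg.norm(d),a)
r.reach([0.52,-0.08,0.40],[180,0,0])
s=r.snapshot("wrist"); save(s,"w4.png",None,1.5)
f=s["frame"].astype(int); m=(f.max(2)<45).astype(np.uint8); m[230:]=0
n,l,st,c=cv2.connectedComponentsWithStats(m)
for i in range(1,n):
    if st[i,4]>60: print(st[i],c[i])
import pickle; pickle.dump(s,open("w4.pkl","wb"))
```

```text
[ 0.59904886 -0.03082045] 0.04780506019522392 30.898592670148844
[279  32  28  34 656] [292.12347561  47.95426829]
[105 119  19  50  95] [114.42105263 143.89473684]
[  9 123  36  30 207] [ 24.97584541 129.96135266]
[188 125  15  26  66] [194.93939394 136.81818182]
[106 212  30  18 384] [122.09635417 221.4453125 ]
```

View pics/w4.png

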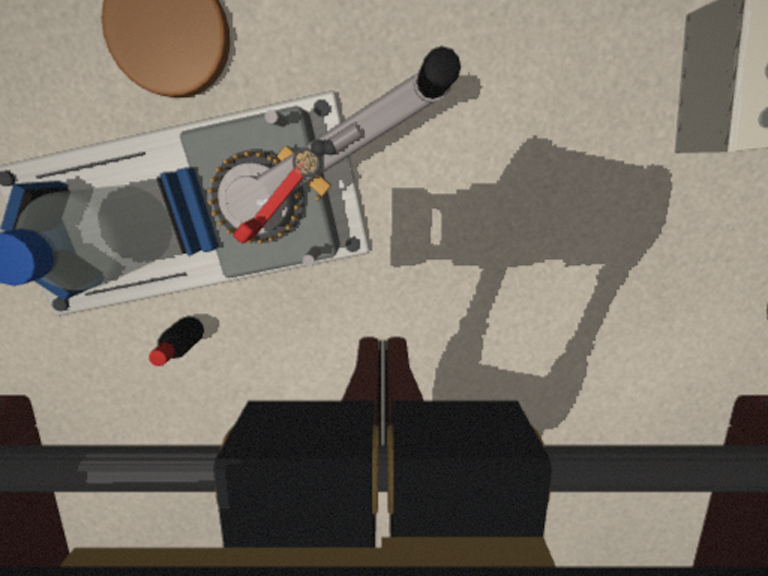

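Run:
```python
from h import *
import pickle; s=pickle.load(open("w4.pkl","rb"))
for q in (ray(s,441/1.5,64/1.5,.13),ray(s,292.1,48,.11)):
    d=q[:2]-AX; print(q,np.linalg.norm(d),np.degrees(np.arctan2(d[0],-d[1])))
print("ring",ray(s,255/1.5,195/1.5,.068))
# IK feasibility along arc with yaw options
for yo in (0,90,-90,180):
  L=[]
  for a in (-32,-10,12,33,54):
    p=AX+.14*np.array([np.sin(np.radians(a)),-np.cos(np.radians(a))])
    j=r.inverse_kinematics([*p,.109+.163],[180,0,a+yo]); L.append(None if j is None else [round(float(x)) for x in j])
  print(yo,L)
```

```text
[ 0.64663686 -0.10982576  0.13      ] 0.14003538423711032 31.006350229182843
[ 0.64632821 -0.1108047   0.11      ] 0.14071755117285978 30.693302552966177
ring [0.57653297 0.00771513 0.068     ]
0 [[-16, -8, 97, 0, 91, 106], [-17, 1, 89, 0, 91, 83], [-15, 9, 80, 0, 91, 63], [-12, 15, 73, 0, 92, 45], [-9, 20, 67, 0, 93, 27]]
90 [[-16, -8, 97, 0, 91, 16], [-17, 1, 89, 0, 91, -7], [-15, 9, 80, 0, 91, -27], [-12, 15, 73, 0, 92, -45], [-9, 20, 67, 0, 93, -63]]
-90 [None, None, None, [-12, 15, 73, 0, 92, 135], [-9, 20, 67, 0, 93, 117]]
180 [[-16, -8, 97, 0, 91, -74], [-17, 1, 89, 0, 91, -97], [-15, 9, 80, 0, 91, -117], [-12, 15, 73, 0, 92, -135], None]
```

```bash
cat >> h.py <<'E'
ZT=.108+.163
def K(a): 
    b=np.radians(a); p=AX+.140*np.array([np.sin(b),-np.cos(b)]); return [p[0],p[1],ZT],[180,0,a+90]
def ft(n=4):
    F=[];
    for i in range(n):
        q=r.sense(); F.append(q["contact_force"]); r.wait(.02)
    q=r.sense(); d=q["tcp_pos"][:2]-AX; a=np.arctan2(d[0],-d[1])
    F=np.mean(F,0); t=np.array([np.cos(a),np.sin(a),0]); rad=np.array([np.sin(a),-np.cos(a),0])
    return np.degrees(a),-F@t,F@rad,F[2],q["clock"]   # handle resists positive swing -> positive second value
def swing(a0,a1,step=8,speed=.12,rep=True):
    n=max(1,int(np.ceil(abs(a1-a0)/step)))
    for a in np.linspace(a0,a1,n+1)[1:]:
        p,o=K(a); r.servo_line(p,o,speed=speed)
        if rep: print("cmd %.1f"%a, np.round(ft(2),2))
E
python3 - <<'E'
from h import *
a=30.9
r.let_go()
p,o=K(a)
r.reach([p[0],p[1],p[2]+.07],o)
r.servo_line(p,speed=.15)
s=r.snapshot("wrist"); save(s,"w5.png",None,1.5)
t=r.snapshot("top"); save(t,"t5.png",(170,160,310,245),5)
print(ft())
E
```

```text
(np.float64(30.994671140003085), np.float64(-0.2132097820981393), np.float64(-0.13569381283457446), np.float64(-0.2674224968021382), 13.4417)
```

View pics/w5.png

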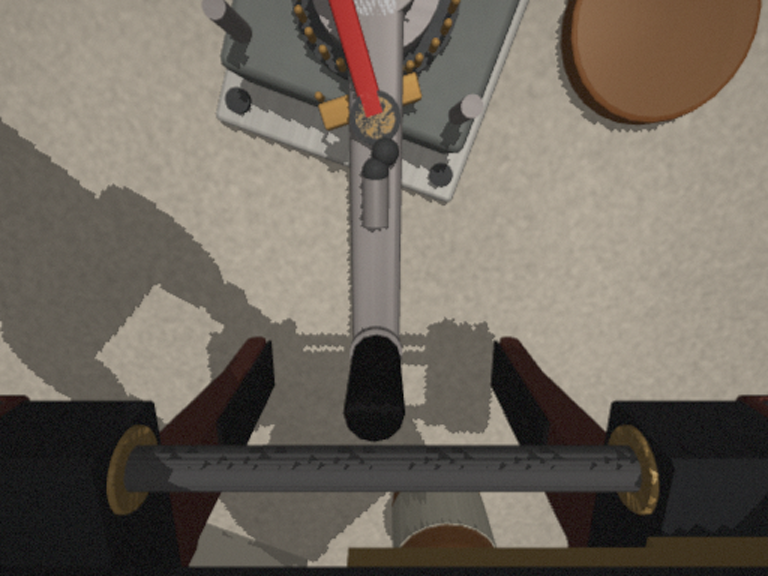

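The knob (375,390) is centred between the fingers. I'll grip it and make the first return swing, then the first drive swing.

Run:
```python
from h import *
r.grab(20); print(ft(),r.sense()["opening"])
swing(30.9,-27,12,.15)
print("drive")
swing(-27,50,11,.12)
```

```text
(np.float64(30.859963386985207), np.float64(0.7341920806833925), np.float64(0.21521889245099055), np.float64(-0.15993223697230244), 14.5583) 0.01953946542650387
cmd 19.3 [19.38 -0.87  2.02 -1.02 14.94]
cmd 7.7 [ 7.95 -0.97  5.92 -2.75 15.32]
cmd -3.8 [-3.68 -0.39  7.86 -2.16 15.71]
cmd -15.4 [-15.36   1.17   7.77  -0.92  16.09]
cmd -27.0 [-26.92   0.7    9.05  -1.19  16.48]
drive
cmd -16.0 [-15.79   3.19   7.36   0.61  16.88]
cmd -5.0 [-4.85  3.64  5.61  1.22 17.29]
cmd 6.0 [ 6.04  3.33  4.21 -0.5  17.7 ]
cmd 17.0 [16.91  3.72  1.69 -0.31 18.11]
cmd 28.0 [27.86  3.51 -1.37 -0.28 18.52]
cmd 39.0 [ 3.888e+01  2.560e+00 -4.740e+00 -3.000e-02  1.892e+01]
cmd 50.0 [49.91  2.   -6.78  1.35 19.33]
```

```bash
echo 'AX=np.array([.5745-.0011,.0102-.0004])' >> h.py
python3 - <<'E'
from h import *
def pic(n):
    t=r.snapshot("top"); save(t,"t%s.png"%n,(170,160,310,245),5)
    t=r.snapshot("side"); save(t,"s%s.png"%n,(200,140,310,290),4)
pic("6")
swing(50,-27,14,.15)
pic("7")
E
python3 -c "
import cv2,numpy as np
a=[cv2.resize(cv2.imread(f'pics/{n}.png'),(400,545) if n[0]=='s' else (400,243)) for n in ('s6','s7')]
cv2.imwrite('pics/c6.png',np.hstack(a))"
```

```text
cmd 37.2 [37.02 -0.22 -4.16 -1.37 19.84]
cmd 24.3 [24.47 -1.19 -3.01 -1.99 20.25]
cmd 11.5 [11.76 -0.55 -1.76 -3.26 20.66]
cmd -1.3 [-1.05 -1.27  0.85 -3.63 21.07]
cmd -14.2 [-13.88  -0.56   2.51  -4.31  21.48]
cmd -27.0 [-26.77   1.45   5.01  -3.02  21.88]
```

View pics/c6.png

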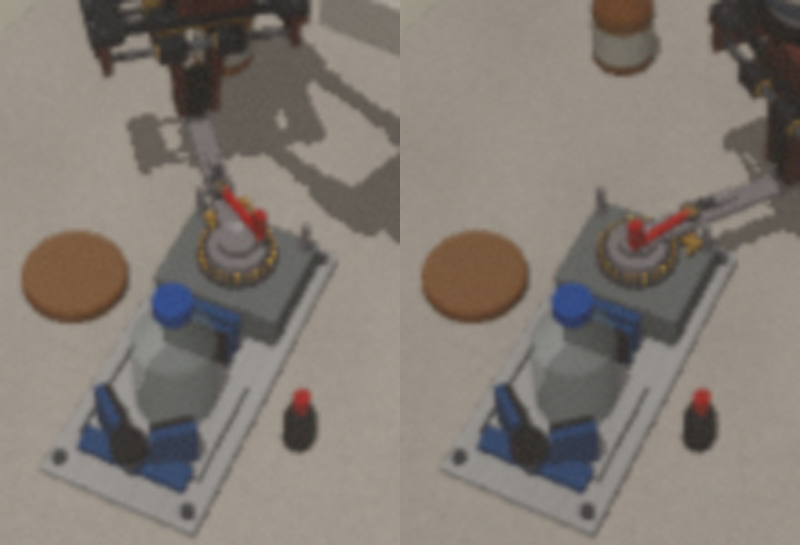

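View pics/t7.png

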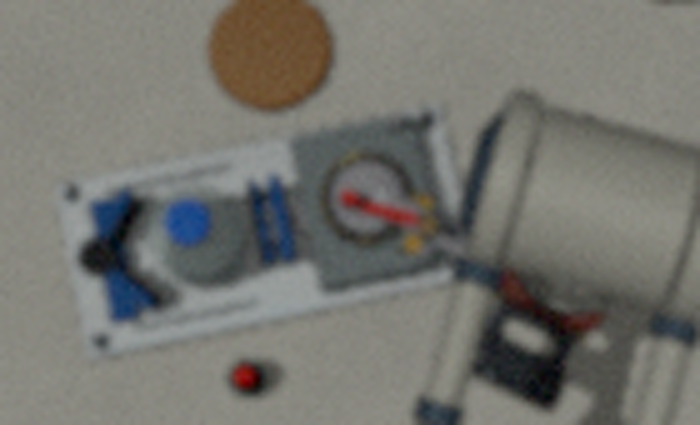

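Run:
```python
from h import *
swing(-27,3,10,.12)
B=[]
a=3.
while a<50:
    a=min(a+3,50); p,o=K(a); r.servo_line(p,o,speed=.06); v=ft(5); print("%.0f"%a,np.round(v,2))
    B.append(v[1])
    if len(B)>3 and np.mean(B[-2:])>np.median(B[:-2])+1.0: print("rise"); break
    if v[1]>5.2: print("high"); break
t=r.snapshot("top"); save(t,"t8.png",(170,160,310,245),5)
t=r.snapshot("side"); save(t,"s8.png",(200,140,310,290),4)
```

```text
cmd -17.0 [-16.82  -0.29   4.34  -3.32  22.37]
cmd -7.0 [-7.19  2.2   4.32 -3.92 22.75]
cmd 3.0 [ 2.76  3.55  3.43 -3.61 23.13]
6 [ 5.78  3.54  2.76 -3.23 23.49]
9 [ 8.89  3.8   1.47 -3.5  23.85]
12 [11.94  3.95  0.39 -3.39 24.21]
15 [14.95  4.09 -0.8  -3.36 24.57]
18 [17.95  4.42 -2.09 -3.25 24.92]
21 [20.95  4.3  -2.96 -2.84 25.28]
24 [23.94  4.69 -3.77 -3.39 25.64]
27 [26.94  4.11 -4.29 -3.3  26.  ]
30 [29.94  4.2  -5.17 -3.17 26.36]
33 [32.94  4.41 -5.28 -2.87 26.72]
36 [35.95  4.48 -5.24 -2.86 27.08]
39 [38.94  3.91 -5.62 -3.09 27.43]
42 [41.94  4.32 -6.1  -2.31 27.79]
45 [44.94  4.17 -6.45 -2.5  28.15]
48 [47.93  4.29 -7.18 -2.63 28.51]
50 [49.92  4.44 -7.33 -2.22 28.84]
```

View pics/t8.png

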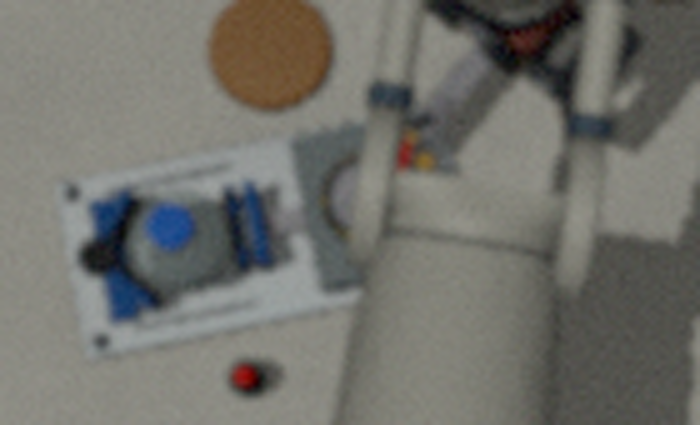

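View pics/s8.png

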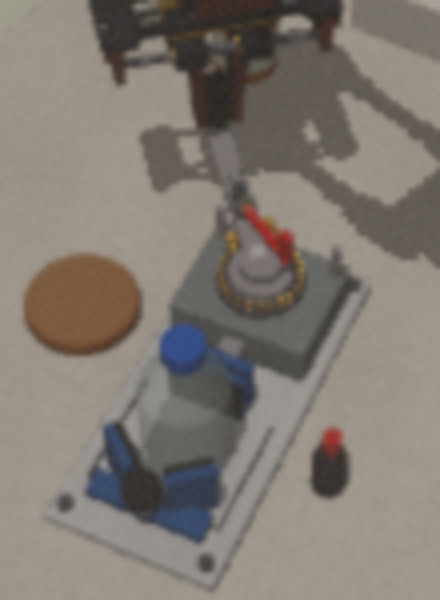

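Run:
```python
from h import *
swing(50,-27,14,.17,rep=False)
r.let_go(); print("free",np.round(ft(6),2)); r.grab(20)
print("grip",np.round(ft(6),2))
a=-27.;B=[]
while a<40:
    a+=2; p,o=K(a); r.servo_line(p,o,speed=.06); v=ft(6); print("%.0f"%a,np.round(v,2)); B.append(v[1])
    if v[1]>5.6 or (len(B)>1 and min(B[-2:])>5.2): print("stop"); break
t=r.snapshot("top"); save(t,"t9.png",(170,160,310,245),5)
```

```text
free [-27.     0.25  -0.07   0.29  32.42]
grip [-26.98  -0.62  -0.06   0.07  33.58]
-25 [-24.99  -1.5    0.34  -0.78  33.92]
-23 [-23.01  -2.08   0.2   -0.47  34.28]
-21 [-21.05  -0.8   -0.07   0.09  34.62]
-19 [-19.04  -0.89  -0.07   0.08  34.98]
-17 [-17.08   1.11  -0.59   0.5   35.33]
-15 [-15.08   2.7   -0.75   1.41  35.67]
-13 [-13.06   3.18  -1.34   2.33  36.02]
-11 [-11.05   2.89  -2.3    2.03  36.38]
-9 [-9.05  3.43 -2.99  2.38 36.72]
-7 [-7.05  3.46 -3.89  2.52 37.08]
-5 [-5.06  3.52 -3.96  2.32 37.42]
-3 [-3.06  3.33 -3.96  2.91 37.78]
-1 [-1.06  3.59 -4.16  2.66 38.12]
1 [ 0.93  3.35 -4.5   2.85 38.48]
3 [ 2.93  3.29 -4.97  2.93 38.83]
5 [ 4.93  3.26 -4.63  3.15 39.17]
7 [ 6.93  3.57 -5.25  2.96 39.52]
9 [ 8.93  3.24 -5.38  3.17 39.88]
11 [10.93  3.11 -5.42  3.17 40.22]
13 [12.92  3.24 -5.92  3.51 40.58]
15 [14.91  3.61 -5.73  3.45 40.92]
17 [16.89  4.2  -6.42  3.88 41.28]
19 [18.87  4.68 -6.45  3.93 41.62]
21 [20.86  4.52 -7.03  4.35 41.98]
23 [22.83  4.86 -7.1   3.89 42.32]
25 [24.8   5.32 -7.15  3.93 42.68]
27 [26.77  5.76 -7.8   4.35 43.02]
stop
```

View pics/t9.png

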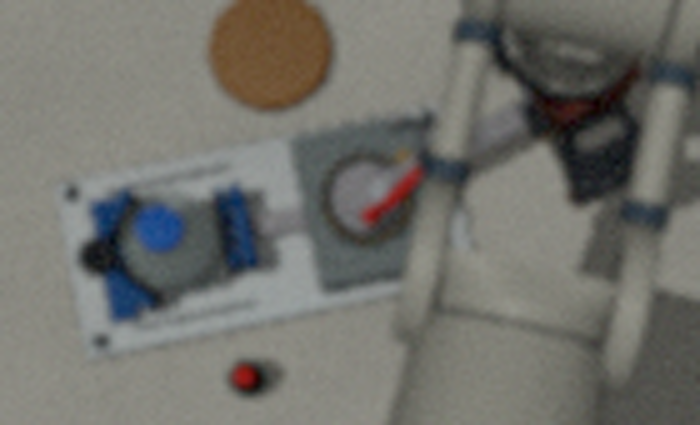

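Baseline is 3.35 N and the onset is near 14.5°. The force rise of 2.4 N implies about 22 N of clamping, and the 12.3° of travel implies about 23.5 N. I'll go 1° further and then release.

Run:
```python
from h import *
p,o=K(28); r.servo_line(p,o,speed=.03); print(np.round(ft(10),2))
r.let_go(); print("free",np.round(ft(5),2),r.sense()["opening"])
r.servo_line([p[0],p[1],p[2]+.12],speed=.2)
r.reach([0.475,0.02,0.40],[180,0,0])
s=r.snapshot("wrist"); save(s,"w9.png",None,1.5)
t=r.snapshot("side"); save(t,"s9.png",(200,140,310,290),4); print(r.sense()["clock"])
```

```text
[27.74  5.85 -8.05  4.43 43.49]
free [28.   -0.45  0.23  0.18 44.71] 0.08775925075779188
47.5083
```

View pics/w9.png

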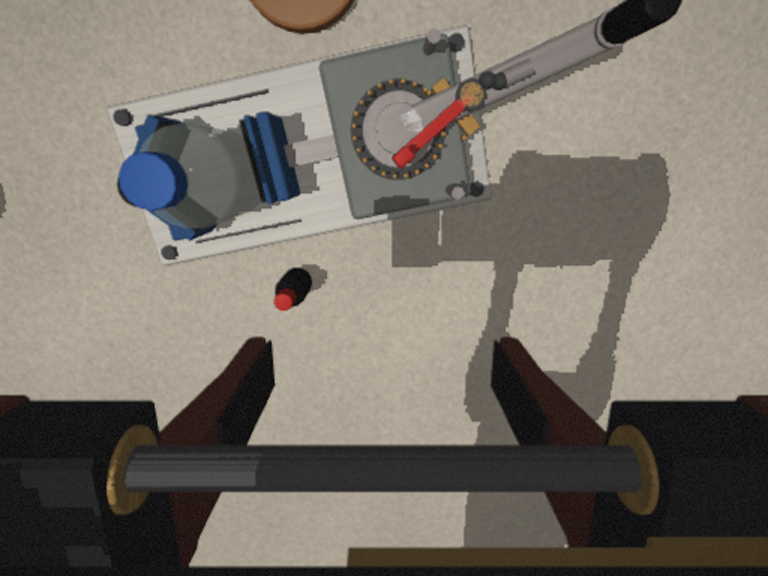

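Run:
```python
from h import *
s=r.snapshot("wrist")
pv=ray(s,470/1.5,93/1.5,.0875)[:2]; d=pv-AX; print("arm angle",np.degrees(np.arctan2(d[0],-d[1])))
q=ray(s,662/1.5,8/1.5,.13); d=q[:2]-AX; print(np.degrees(np.arctan2(d[0],-d[1])))
t=r.snapshot("top"); save(t,"t10.png",(170,160,310,245),5)
a=cv2.imread("pics/t9.png");b=cv2.imread("pics/t10.png")
A=a[180:275,215:265].astype(np.float32).mean(2);B=b[180:275,215:265].astype(np.float32).mean(2)
print("jaw",cv2.phaseCorrelate(A,B,cv2.createHanningWindow(A.shape[::-1],cv2.CV_32F)))
A=a[160:330,80:160].astype(np.float32).mean(2);B=b[160:330,80:160].astype(np.float32).mean(2)
print("stop",cv2.phaseCorrelate(A,B,cv2.createHanningWindow(A.shape[::-1],cv2.CV_32F)))
cv2.imwrite("pics/c10.png",np.vstack([a[150:330,60:460],b[150:330,60:460]]))
```

```text
arm angle 25.49226653002016
22.742380180972628
jaw ((-0.2932039222293632, -0.42578785630878), 0.3373034147421519)
stop ((-0.07027187382155375, 0.15266706100163674), 0.3083393069108327)
```

View pics/c10.png

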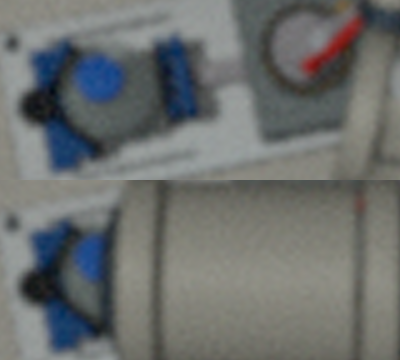

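Run:
```python
from h import *
p,o=K(24); r.reach([p[0],p[1],p[2]+.07],o)
t=r.snapshot("top"); save(t,"t11.png",(170,160,310,245),5)
w=r.snapshot("wrist"); save(w,"w11.png",None,1.5)
a=cv2.imread("pics/t9.png");b=cv2.imread("pics/t11.png")
for nm,(y0,y1,x0,x1) in dict(jaw=(180,275,215,265),jaw2=(170,285,205,275),stop=(160,330,80,140),house=(130,290,300,420)).items():
    A=a[y0:y1,x0:x1].astype(np.float32).mean(2);B=b[y0:y1,x0:x1].astype(np.float32).mean(2)
    print(nm,cv2.phaseCorrelate(A,B,cv2.createHanningWindow(A.shape[::-1],cv2.CV_32F)))
    M=lambda im:(im[y0:y1,x0:x1,0].astype(int)-im[y0:y1,x0:x1,2]).clip(20,200)-20
    f=lambda m:((m.sum(0)*np.arange(m.shape[1])).sum()/max(m.sum(),1),m.sum())
    print(f(M(a)),f(M(b)))
print(r.sense()["clock"])
cv2.imwrite("pics/c11.png",np.vstack([a[150:330,60:460],b[150:330,60:460]]))
```

```text
jaw ((0.20917468630474545, -0.36523081277056235), 0.30465537508328755)
(np.float64(24.039099726268123), np.int64(59182)) (np.float64(23.535356997144024), np.int64(61275))
jaw2 ((0.3816056974880837, -0.3939973506482062), 0.2830169328936824)
(np.float64(34.03909972626812), np.int64(59182)) (np.float64(33.53535699714402), np.int64(61275))
stop ((-0.07587871969391813, -0.06329306274253099), 0.5694378449298717)
(np.float64(37.850733969047425), np.int64(110427)) (np.float64(37.99104304340061), np.int64(111980))
house ((0.09908071056851497, -0.0937764994736483), 0.438136111497879)
(np.float64(0.0), np.int64(0)) (np.float64(0.0), np.int64(0))
49.6083
```

View pics/c11.png

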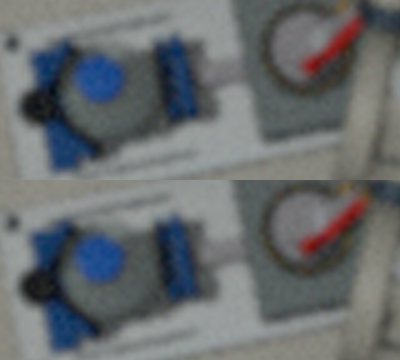

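View pics/w11.png

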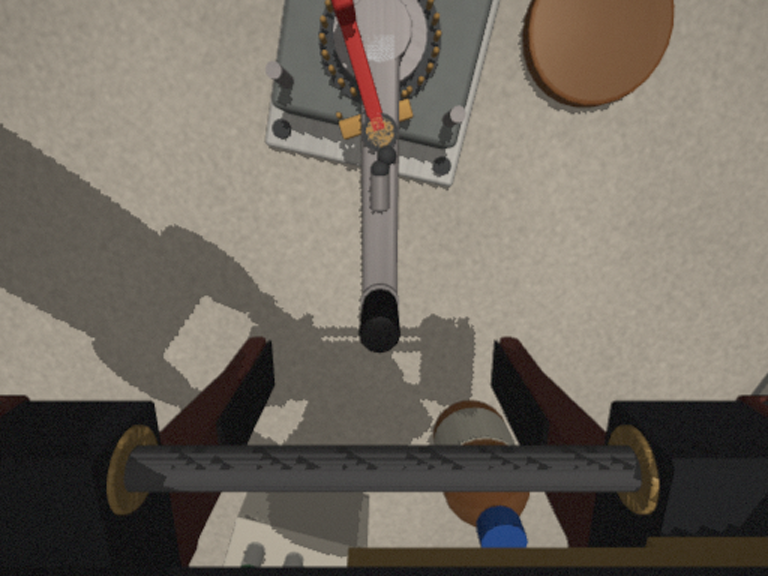

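The jaw's blue plate sits within 0.3 mm of where it was before release. A slip matching the handle's spring-back of about 5° would have shifted it about 1.4 mm, so the clamp held. The knob (380,320) is clear of the fingers, and the lever is on the closing side.

Run:
```python
from h import *
print(r.sense()["contact_force"]); r.hand_in(); print(r.sense()["clock"])
```

```text
[ 0.07903608  0.14609412 -0.30804147]
the job is handed in; nothing more can be done
the job is handed in; nothing more can be done
```

The bottle is clamped in the V stop at an estimated 23–26 N. I let go of the knob and handed the job in at about 50 s of the 72 s allowed; no verdict is reported.

**What I did:** I pushed the red lever over to the closing side with the closed fingers. Then I pinched the knob and made three drive swings, feeling for the bottle to jam on the third.

**Clamping force:** The third swing had a steady resting drag of 3.35 N, and the bottle jammed at about 14.5° (world angle). I stopped at 28°, 2.5 N above the drag. That force rise implies about 23 N, and the 13° of travel past the jam implies about 25 N.

**Last checks:**
- **Lever:** it is on the closing side.
- **Bottle:** it is seated in the V stop, with no tilt visible.
- **Bystanders:** the dish and dropper show in their original places. The other bystanders were never near the arm's path, but I did not check each one at the end.
- **Robot:** the fingers were clear of everything, with contact force about 0.3 N, which is sensor noise.

**Unexpected:**
- **Handle sprang back:** it moved about 5° when released. The top view shows the jaw plate within about 0.3 mm of where it was before, so I took this as play in the ratchet and not a lost clamp. I did not re-measure the force after letting go.
- **Side force while swinging:** a radial force of up to 9 N appeared at the knob because my axis estimate was about 1 mm off. I corrected it partly.

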